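# Fit the two beech grips to a bent hand crank held in a vice

## Task

Fit both beech grips to the bent crank that is clamped in the vice. First thread the short wide-bored grip over the free end and take it round the bend and along the shaft until it butts against the collar by the vice; then slide the long grip onto the thin end, brass ferrule first, until the ferrule meets the shoulder and the threaded tip stands out for its nut. Let go of both and leave the spray can, pliers, tape measure and sanding block where they are.

Things in the scene. Friction and masses are not known exactly. Their poses are not given: they have to be found in the camera images.
- vice: Dark cast machine vice bolted to an 18 mm plywood board, fixed, gripping the crank. Origin on the bench under the crank's origin, axes parallel to the crank's. Castings at x -125 to -25 mm, y -50 to +150, at most 113 mm above the bench; screw and tommy bar out to y = +178. The board spans x -160 to +10, y -70 to +165.
- crank: Bent crank, plain 16 mm round steel bar, level, axis 95 mm above the bench. Origin: on the axis at the outer face of the collar (34 mm diameter, 8 mm thick) next to the vice; x along the straight shaft away from the vice, z up. The axis runs 70 mm straight along +x, bends level with 130 mm centre-line radius through 75 deg towards +y, then 12 mm straight to the shoulder.
- crank_end: Thin free end of the crank. Origin: on the axis at the shoulder where the bar steps from 16 down to 10 mm diameter; x along the thin end outwards to its rounded tip at x = 105 mm (last 12 mm threaded), z up. Fixed to the crank: its origin is at crank x 198.7, y 107.9, z 0 mm, its x axis turned 75 deg from the crank's x towards the crank's y.
- middle_grip: Short eight-sided beech grip, 60 mm long, 48 mm across flats, 100 g, alike at both ends, 23 mm bore right through, wide enough to pass the bend. Origin: middle of the bore; x along the bore. Starts lying on a flat, bore level, 24 mm above the bench. Home against the collar, its origin is at crank x = 30 mm.
- end_grip: Long beech grip, 95 mm, 110 g, 13 mm bore right through. Origin: on the bore's axis at mid-length; x along the bore towards the ferrule. Eight-sided handle, 44 mm across flats, at x -47.5 to +25.5 mm; round neck with a brass ferrule, 32 mm diameter, at x +25.5 to +47.5. Starts lying on a flat of its handle, bore level, 22 mm above the bench.
- end_grip_mouth (a point): Centre of the bore's mouth at the ferrule's end face of the long grip (end_grip x = +47.5 mm).
- spray_can: Bystander: white and red spray can, 53 mm diameter, 196 mm tall, standing loose on the inner side of the crank's bend. Origin: centre of its underside.
- pliers: Bystander: red-handled pliers lying loose on the bench, 194 x 55 x 14 mm, long along y. Origin: centre of the underside.
- tape_measure: Bystander: loose tape measure, 80 x 37 x 64 mm. Origin: centre of the underside.
- sanding_block: Bystander: loose cork sanding block, 112 x 62 x 36 mm, long along y. Origin: centre of the underside.
Mind the look-alikes: they are no part of the job. What is shaped like the end_grip but pink is not meant.

How it is judged:
By the outcome, as a careful person would: the job done as asked, in the order asked, and still so for the second after the job is handed in, with the robot touching nothing.
It also fails if it takes over 69 s, if anything falls off the work surface, if the arm or the gripper's body presses on something with over 40 N, if the wrist force passes 120 N, or if a joint passes its speed limit or range.

## Robot

A 7-joint arm with a two-finger parallel gripper is mounted at the origin on a cart in front of the work surface, level with it; the furniture and walls round the work are solid. World frame = base frame: x ahead of the robot, y to its left, z up, the work surface at z = 0. Lengths are in mm, angles in degrees, forces in N, time in s.
With the tool pointing down it reaches from about 400 to 875 mm from the base axis. Payload 19.3 kg.
Tool frame: the origin (TCP) lies at the very end of the fingers, on their centre line; the grasp point (between the pads) lies 19 mm behind it; z points along the fingers, y is the line along which they close (so a half turn about z gives the same grasp; the last joint's range is limited). The gripper opens to 85 mm and grips with 20 to 120 N. Pads are 22 mm wide; open, the fingers measure 114 mm over their backs; the gripper's body (76 mm by 85 mm) begins 54 mm behind the grasp point. The pads swing forward as they close: fully open they stand 13 mm farther back than shut.
Start: joints at [-4.022, 29.874, -2.08, 91.645, 1.215, 58.505, -6.463], TCP at [624.992, -0.025, 231.291] pointing down, gripper open.
Joint ranges: [-166.77, 166.77], [-17.47, 122.26], [-85.68, 81.53], [9.62, 139.38], [-72.42, 252.41], [9.2, 110.78], [-144.41, 144.41]. Speed limits (degrees/s): [108.29, 108.29, 136.94, 136.94, 172.46, 172.46, 172.46].

## Interface

Orientations are given as [roll, pitch, yaw] about the fixed x, y, z axes, in that order (R = Rz(yaw) Ry(pitch) Rx(roll)).
In Python, from station import get_state, vision, job gives the robot as it stands. The module is installed in compiled form; this text tells all that it offers.
- The arm moves only by the shell command python3 -m jog 'ROWS' [FORCE]. ROWS is JSON, one flat list of numbers, 7 for each row, row after row: the shift along the world's x, y, z in mm, then the turn, a rotation vector about the world's x, y, z in degrees, then the opening, from 0 (shut) to 1 (fully open). In form: [dx, dy, dz, ax, ay, az, jaw, dx, dy, dz, ax, ay, az, jaw, ...]. A call has exactly 10 rows; each row shifts and turns the commanded pose from where the row before left it; what a row does not reach is not made up. A row lasts 1/8 s, in which the tool goes at most 62.5 mm and 10.7 degrees, less where a joint would pass 70% of its speed; a pose out of reach is approached as far as the arm can. A call is refused whole if a number of a shift passes 62.5 or a number of a turn 10.7, either way. A call with a gripper value outside its range is refused whole. The fingers move at their own pace and stop on an object; FORCE is the grip in N (left out, the last holds). Time passes only in rows, so rows that do not move let the fingers close, or fill a call up. It gives the time, the measured TCP pose, the force, the opening and the grip force at its end, in the units of the state.
- get_state(): the state, without advancing time (a new reading comes with each control period).
- vision.camera(name): name is "scene" or "side" or "wrist"; returns a dict with "image" (384x512x3 uint8, red, green, blue), "fov_y" (degrees; the focal length in pixels is half the picture's height over the tangent of half this angle, whatever the lens; pixels are square), "cx", "cy" (the principal point, pixels), "dist" ([k1, k2, p1, p2, k3] as OpenCV has them; the pictures are not rectified), "rvec" (rotation vector, rad) and "tvec" (3), from world to camera coordinates, as OpenCV has them. Camera axes: x right, y down, z forward; pixel columns grow to the right and rows downward; lengths in mm; the calibration is good to about 2 mm. A picture is of the moment at which its call begins. There is no depth.
- job.sign_off(): hands the job in; it is judged then, once.
The state is a dict: "clock": time; "qpos": joint angles; "dq": joint speeds; "tau": joint torques, N m; "tool_pos": TCP position; "tcp_rot": TCP orientation; "force": force on the tool from outside, world axes, zero at the start; "wrist_torque": the same for the moment, N m; "width": opening from 0.0 (shut) to 1.0 (fully open); "finger_force": force on a finger pad.
Only numpy, scipy, OpenCV 4.12 (cv2) and the standard library are available. Lean on these libraries where they do the work, as an engineer would, in place of code of your own. Each camera call takes 0.05 s, during which the arm holds its last target. There are 200 camera calls.

## Working session

There is one attempt and no reset: what is moved stays moved. The work goes in short steps, Python scripts to look and compute and a shell command to move; the robot and the scene stay as the last step left them, time stands still between calls to the robot, and variables do not carry over. Pictures are saved under pics/ and viewed, at most 10 in all, crops included, and the job is handed in when it is done.

```bash
mkdir -p pics; cat > h.py <<'E'
import cv2,numpy as np,json
from station import get_state,vision,job
def snap(n,f):
    c=vision.camera(n); cv2.imwrite(f'pics/{f}.png',c['image'][:,:,::-1]); 
    json.dump({k:(np.array(v).tolist()) for k,v in c.items() if k!='image'},open(f'pics/{f}.json','w')); return c
def K(c):
    f=192/np.tan(np.radians(c['fov_y'])/2); return np.array([[f,0,c['cx']],[0,f,c['cy']],[0,0,1.]])
def load(f): return json.load(open(f'pics/{f}.json'))
def proj(c,P): return cv2.projectPoints(np.float64(P).reshape(-1,1,3),np.float64(c['rvec']),np.float64(c['tvec']),K(c),np.float64(c['dist']))[0].reshape(-1,2)
def ray(c,uv):
    u=cv2.undistortPoints(np.float64(uv).reshape(-1,1,2),K(c),np.float64(c['dist'])).reshape(-1,2)
    R=cv2.Rodrigues(np.float64(c['rvec']))[0]; o=-R.T@np.float64(c['tvec']).ravel()
    return o,np.c_[u,np.ones(len(u))]@R
def onz(c,uv,z):
    o,d=ray(c,uv); return o+d*((z-o[2])/d[:,2])[:,None]
E
python3 - <<'E'
from h import *
a=[snap(n,n+'0') for n in('scene','side')]
for c in a:
    print(ray(c,[[256,192]]))
print(get_state())
E
```

```text
(array([ -76.65855844, -916.1883403 ,  741.62014736]), array([[ 0.48164397,  0.71976609, -0.50003633]]))
(array([ 489.36339863, 1037.34273437,  920.51157147]), array([[ 0.04030923, -0.77443039, -0.63143316]]))
{'clock': 0.1, 'qpos': array([-4.02268117, 29.90438574, -2.08077031, 91.66878761,  1.21417225,
       58.50373847, -6.46295618]), 'dq': array([ 0.04969679, -0.06562003, -0.03999534, -0.10479556,  0.04546124,
        0.00421804, -0.10052497]), 'tau': array([ 6.00351588e-03, -9.28489351e+01,  1.98515877e+00, -3.70530617e+01,
        1.82421418e-02,  5.33716375e-03, -2.83208755e-05]), 'tool_pos': array([ 6.24719129e+02, -3.04238167e-02,  2.30808944e+02]), 'tcp_rot': array([-1.79945246e+02,  3.64584620e-03,  8.99990541e+01]), 'force': array([-0.22357649, -0.10526966, -0.01072   ]), 'wrist_torque': array([0.02899729, 0.01227941, 0.03555166]), 'finger_force': 0.0, 'width': 0.9980584933408155}
```

View pics/scene0.png

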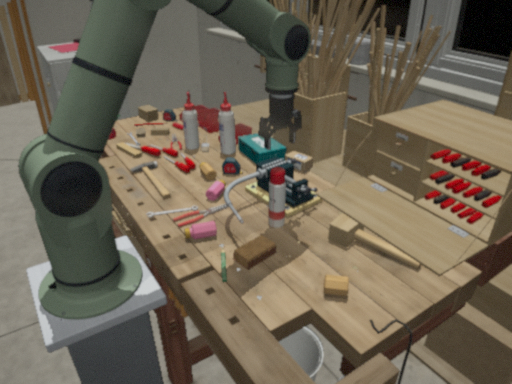

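View pics/side0.png

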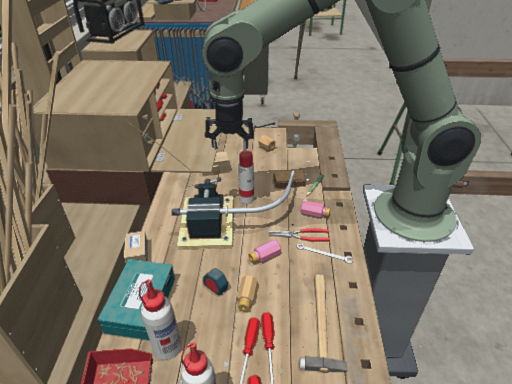

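```bash
python3 - <<'E'
from h import *
s=cv2.imread('pics/side0.png'); a=cv2.resize(s[130:320,170:340],None,fx=3.15,fy=3.15,interpolation=cv2.INTER_CUBIC)
cv2.imwrite('pics/sc.png',a)
s=cv2.imread('pics/scene0.png'); a=cv2.resize(s[140:305,160:360],None,fx=3.6,fy=3.6,interpolation=cv2.INTER_CUBIC)
cv2.imwrite('pics/sd.png',a)
c=load('side0');d=load('scene0')
print(onz(c,[[266,143],[247,292],[246,200],[232,212],[293,173]],24).round())
print(onz(d,[[335,287],[208,172]],24).round())
E
```

```text
[[ 520. -389.   24.]
 [ 550.  371.   24.]
 [ 579.  -17.   24.]
 [ 622.   48.   24.]
 [ 412. -182.   24.]]
[[ 512. -397.   24.]
 [ 546.  352.   24.]]
```

View pics/sc.png

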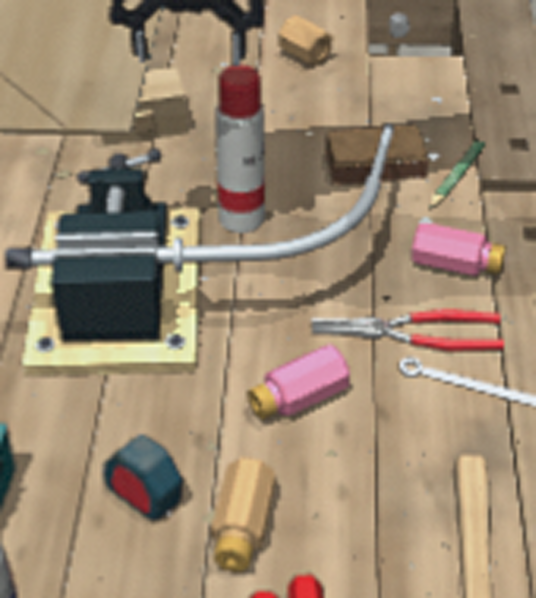

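View pics/sd.png

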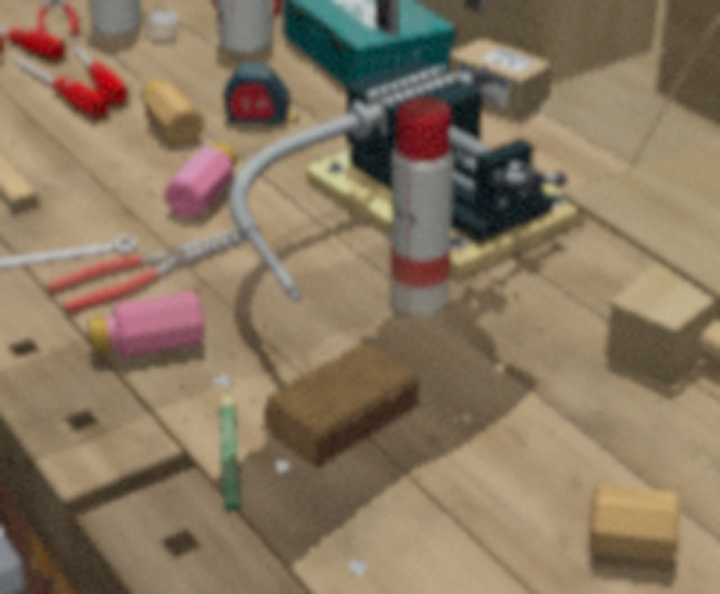

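```bash
cat >> h.py <<'E'
def crank_pts(p,s):
    # s arclength along axis from origin; returns world pts
    x0,y0,th=p; s=np.atleast_1d(np.float64(s)); a=np.clip((s-70)/130,0,np.radians(75)); e=np.clip(s-70-130*np.radians(75),0,None)
    x=np.minimum(s,70)+130*np.sin(a)+e*np.cos(a); y=130*(1-np.cos(a))+e*np.sin(a)
    c,t=np.cos(th),np.sin(th); return np.c_[x0+c*x-t*y,y0+t*x+c*y,np.full(len(s),95.)], th+a
E
python3 - <<'E'
from h import *
from scipy.optimize import least_squares
c=load('side0');d=load('scene0')
f=lambda P:np.array(P)/3.15+[170,130]; g=lambda P:np.array(P)/3.6+[160,140]
A=f([[178,253],[388,130],[240,254],[300,245],[350,215],[375,180]]); B=g([[368,118],[295,295],[320,133],[262,160],[238,205],[265,252]])
tip=70+130*np.radians(75)+117
S=np.linspace(0,tip,300)
def res(p):
    r=[]
    for cam,P in((c,A),(d,B)):
        q=proj(cam,crank_pts(p,S)[0]); r+=list((q[0]-P[0]))+list(q[-1]-P[1])
        for u in P[2:]: r.append(np.min(np.hypot(*(q-u).T)))
    return np.array(r)
s=least_squares(res,[620,50,np.pi]); print(s.x[:2],np.degrees(s.x[2]),s.fun.round(1))
p=s.x
# can: top center side(240,72)crop; base
print('can base side',onz(c,f([[240,222]]),0), 'scene',onz(d,g([[421,305]]),0)); 
print('can top',onz(c,f([[240,72]]),196),onz(d,g([[425,106]]),196))
print('crank pts',crank_pts(p,[0,30,70,150,240.2,252,357])[0].round())
E
```

```text
[632.96684506 117.06933803] 182.46603584260112 [-1.1 -0.4  0.3 -1.   0.7  0.4  0.3  1.3 -1.9  0.2 -1.  -0.4  0.1  0.1
  0.4  0. ]
can base side [[580.79392487 -42.31794048   0.        ]] scene [[575.96517918 -62.53411601   0.        ]]
can top [[577.47392864 -52.68877895 196.        ]] [[579.5089716  -55.14338529 196.        ]]
crank pts [[ 633.  117.   95.]
 [ 603.  116.   95.]
 [ 563.  114.   95.]
 [ 489.   87.   95.]
 [ 442.   12.   95.]
 [ 439.    1.   95.]
 [ 416. -102.   95.]]
```

```bash
python3 -m jog '[-12,-44,0,0,0,5,1,-12,-44,0,0,0,5,1,-12,-44,0,0,0,5,1,-12,-44,0,0,0,5,1,-12,-44,0,0,0,5,1,-12,-44,0,0,0,5,1,-12,-44,0,0,0,5,1,-12,-44,0,0,0,5,1,-12,-41,0,0,0,5,1,0,0,0,0,0,0,1]' 30; python3 - <<'E'
from h import *
c=snap('wrist','w1'); print(ray(c,[[256,192]])); print(get_state()['tool_pos'],get_state()['tcp_rot'])
E
```

```text
clock: 1.35
tool_pos: [514.8, -396.6, 230.6]
tcp_rot: [-179.9, -0.0, 134.8]
force: [0.5, 0.9, -0.4]
width: 1.004
finger_force: 0.0
(array([ 463.97866931, -346.18785357,  373.64169943]), array([[ 0.20014571, -0.17952048, -0.96339122]]))
[ 515.97055587 -394.21737364  230.67785492] [-1.79978246e+02 -5.50558737e-02  1.34839549e+02]
```

View pics/w1.png

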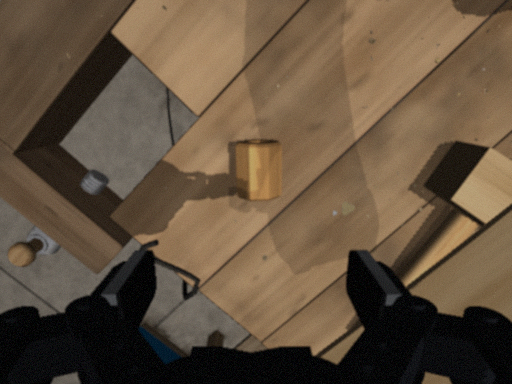

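```bash
python3 - <<'E'
from h import *
from scipy.spatial import ConvexHull
c=load('w1')
print(onz(c,[[256,0],[258,140],[259,170],[259,199],[235,170],[283,170]],34).round(1))
im=cv2.imread('pics/w1.png'); hsv=cv2.cvtColor(im,cv2.COLOR_BGR2HSV); print(hsv[170,[225,238,242,250,260,275,281,290,300]].tolist(), hsv[[130,138,142,150,190,197,202,210],260].tolist())
cv2.imwrite('pics/w1c.png',cv2.resize(im[115:225,195:325],None,fx=5,fy=5,interpolation=cv2.INTER_CUBIC))
E
```

```text
[[ 402.4 -277.6   34. ]
 [ 496.4 -368.5   34. ]
 [ 519.6 -390.1   34. ]
 [ 542.5 -412.8   34. ]
 [ 501.5 -408.1   34. ]
 [ 537.7 -372.1   34. ]]
[[15, 102, 155], [16, 148, 129], [17, 140, 133], [20, 126, 180], [16, 140, 160], [16, 134, 150], [15, 130, 143], [15, 102, 132], [15, 110, 137]] [[15, 106, 130], [16, 103, 121], [14, 160, 75], [16, 146, 159], [15, 138, 170], [16, 141, 172], [16, 112, 134], [15, 113, 133]]
```

View pics/w1c.png

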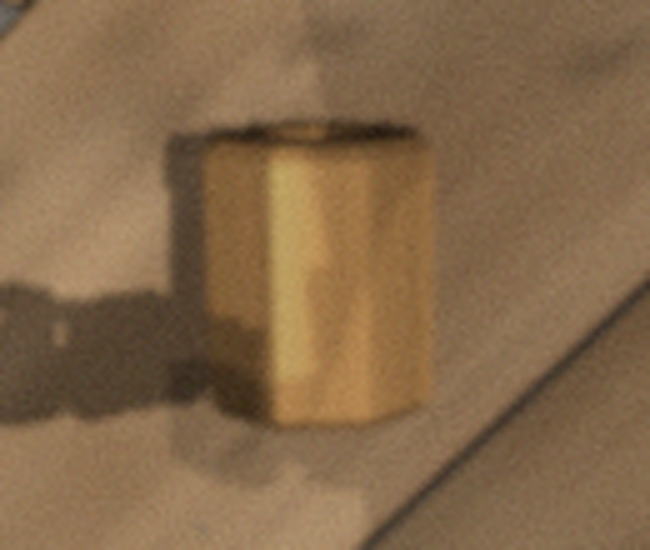

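```bash
python3 - <<'E'
from h import *
c=load('w1')
P=onz(c,[[249,143.4],[269,143.4],[250,200],[269,199.6]],48); print(P.round(1),P.mean(0).round(1))
a=P[0]+P[1]-P[2]-P[3]; print(np.hypot(*a[:2])/2,np.degrees(np.arctan2(a[1],a[0])))
E
```

```text
[[ 491.1 -376.3   48. ]
 [ 505.2 -362.2   48. ]
 [ 533.3 -417.4   48. ]
 [ 547.1 -403.1   48. ]] [ 519.2 -389.7   48. ]
58.7975503358149 135.7163202764547
```

```bash
python3 -m jog '[2,2,-40,0,0,1,1,1,2,-45,0,0,0,1,0,0,-50,0,0,0,1,0,0,-45,0,0,0,1,0,0,-35,0,0,0,1,0,0,-9,0,0,0,0.9,0,0,0,0,0,0,0.3,0,0,0,0,0,0,0.3,0,0,0,0,0,0,0.3,0,0,0,0,0,0,0.3]' 40
```

```text
clock: 2.65
tool_pos: [520.8, -389.4, 9.0]
tcp_rot: [180.0, 0.1, 136.0]
force: [-0.4, 1.8, 9.0]
width: 0.553
finger_force: 42.5
```

```bash
python3 -m jog '[0,0,30,0,0,0,0.3,-14,26,31,0,0,-7.3,0.3,-15,29,10,0,0,-7.3,0.3,-15,29,0,0,0,-7.3,0.3,-15,29,0,0,0,-7.3,0.3,-15,29,0,0,0,-7.3,0.3,-15,29,0,0,0,-7.3,0.3,-14,29,0,0,0,-7.3,0.3,-14,28,0,0,0,-7.4,0.3,0,0,0,0,0,0,0.3]' 40; python3 - <<'E'
from h import *
c=snap('wrist','w2');snap('side','s2');snap('scene','n2');p=(633,117.07,np.radians(182.466))
print(proj(c,crank_pts(p,[252,300,340,357])[0]).round()); print(get_state()['tool_pos'],get_state()['tcp_rot'])
E
```

```text
clock: 3.9
tool_pos: [402.8, -159.3, 79.0]
tcp_rot: [180.0, -0.0, 77.6]
force: [0.9, -0.2, -0.7]
width: 0.554
finger_force: 41.7
[[ 256. -202.]
 [ 256.  -35.]
 [ 255.   86.]
 [ 255.  132.]]
[ 403.78581749 -161.58717114   78.79906289] [1.79913846e+02 2.85699033e-03 7.75630265e+01]
```

View pics/w2.png

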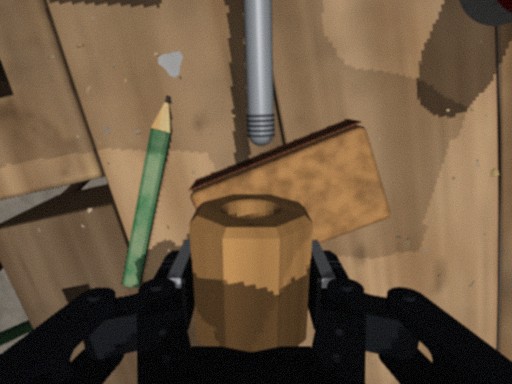

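```bash
python3 - <<'E'
from h import *
c=load('w2'); im=cv2.cvtColor(cv2.imread('pics/w2.png'),cv2.COLOR_BGR2HSV).astype(int)
L=[]
for y in (10,40,70,100,120):
    r=np.where(im[y,225:290,1]<60)[0]+225; r=r[(np.abs(r-259)<20)]; L.append([(r.min()+r.max())/2,y]); print(y,r.min(),r.max())
P=onz(c,L+[[261,144],[251,209],[195,225],[308,225],[193,335],[307,335],[213,196],[287,196]],95)
# bore top edge: top flat corners at z=118
Q=onz(c,[[225,240],[280,240],[222,340],[282,340]],118)
print(P.round(1)); 
d=np.polyfit(P[:5,1],P[:5,0],1); print('bar dir deg',90-np.degrees(np.arctan(d[0])), 'crank x at y:',[(y,np.polyval(d,y).round(1)) for y in(-100,-130)])
print(c['cx'],proj(c,np.array([[403.3+k*np.cos(np.radians(77.56)),-160.5+k*np.sin(np.radians(77.56)),95] for k in(-20,30,60,165)])).round(1))
print(crank_pts((633,117.07,np.radians(182.466)),[357])[0])
E
```

```text
10 243 271
40 245 271
70 246 272
100 246 273
120 247 273
[[ 426.3  -60.    95. ]
 [ 424.5  -69.7   95. ]
 [ 422.8  -79.8   95. ]
 [ 420.7  -90.2   95. ]
 [ 419.4  -97.5   95. ]
 [ 417.9 -106.5   95. ]
 [ 408.3 -131.7   95. ]
 [ 384.  -133.6   95. ]
 [ 430.1 -143.7   95. ]
 [ 368.4 -186.7   95. ]
 [ 420.6 -198.3   95. ]
 [ 394.4 -122.9   95. ]
 [ 423.9 -129.4   95. ]]
bar dir deg 79.57396483537744 crank x at y: [(-100, np.float64(419.0)), (-130, np.float64(413.4))]
250.79079001321816 [[ 253.7  311.3]
 [ 254.1  207.2]
 [ 254.4  133.2]
 [ 255.4 -200.9]]
[[ 416.40210552 -101.65503386   95.        ]]
```

```bash
cat > fit.py <<'E'
from h import *
from scipy.optimize import least_squares
c=load('side0');d=load('scene0');w=load('w2')
f=lambda P:np.array(P)/3.15+[170,130]; g=lambda P:np.array(P)/3.6+[160,140]
A=f([[178,253],[388,130],[240,254],[300,245],[350,215],[375,180]]); B=g([[368,118],[295,295],[320,133],[262,160],[238,205],[265,252]])
tip=70+130*np.radians(75)+117
S=np.linspace(0,tip,300)
def res(p):
    r=[]
    for cam,P in((c,A),(d,B)):
        q=proj(cam,crank_pts(p,S)[0]); r+=list((q[0]-P[0]))+list(q[-1]-P[1])
        for u in P[2:]: r.append(np.min(np.hypot(*(q-u).T)))
    e=np.array(onz(w,[[257,10],[259.5,100],[261,144]],95)); 
    q=crank_pts(p,S)[0]
    for u in e[:2]:
        i=np.argmin(np.hypot(*(q-u).T[:2])); n=q[i]-q[i-1]; n=n/np.hypot(*n[:2]); r.append(1.5*((u-q[i])[0]*n[1]-(u-q[i])[1]*n[0]))
    r+=list(1.5*(e[2]-q[-1])[:2])
    return np.array(r)
s=least_squares(res,[620,50,np.pi]); print(s.x[:2],np.degrees(s.x[2]),s.fun.round(1))
E
python3 fit.py
```

```text
[630.12939874 116.54627147] 183.47792809327743 [-0.2 -0.5 -0.1 -1.8  1.1  0.7  0.2  1.3 -2.5  0.5  0.1  0.2  0.1  0.2
  0.5  0.2  0.8 -0.1  0.7 -0.6]
```

```bash
python3 -m jog '[5,-1,1,0,0,1,0.3,2.4,11.8,0,0,0,0,0.3,2.4,11.8,0,0,0,0,0.3,2.4,11.8,0,0,0,0,0.3,2.4,11.8,0,0,0,0,0.3,2.4,11.8,0,0,0,0,0.3,2.4,11.8,0,0,0,0,0.3,2.4,11.8,0,0,0,0,0.3,2.4,11.8,0,0,0,0,0.3,0,0,0,0,0,0,0.3]' 40; python3 - <<'E'
from h import *
c=snap('wrist','w3'); snap('side','s3')
im=cv2.imread('pics/w3.png'); h=cv2.cvtColor(im,cv2.COLOR_BGR2HSV).astype(int)
for y in range(0,215,15):
    r=np.where(h[y,200:320,1]<60)[0]+200; print(y,(r.min(),r.max(),len(r)) if len(r) else '')
E
```

```text
clock: 5.3
tool_pos: [427.4, -66.7, 79.3]
tcp_rot: [-180.0, -0.0, 78.6]
force: [0.1, -0.4, -1.2]
width: 0.556
finger_force: 41.7
0 (np.int64(228), np.int64(274), 47)
15 (np.int64(225), np.int64(270), 46)
30 (np.int64(224), np.int64(268), 45)
45 (np.int64(223), np.int64(266), 44)
60 (np.int64(222), np.int64(264), 43)
75 (np.int64(222), np.int64(264), 43)
90 (np.int64(222), np.int64(263), 42)
105 (np.int64(222), np.int64(263), 42)
120 (np.int64(222), np.int64(263), 42)
135 (np.int64(231), np.int64(256), 26)
150 (np.int64(231), np.int64(256), 26)
165 (np.int64(232), np.int64(256), 25)
180 (np.int64(232), np.int64(257), 26)
195 (np.int64(232), np.int64(257), 26)
210 (np.int64(234), np.int64(256), 23)
```

View pics/w3.png

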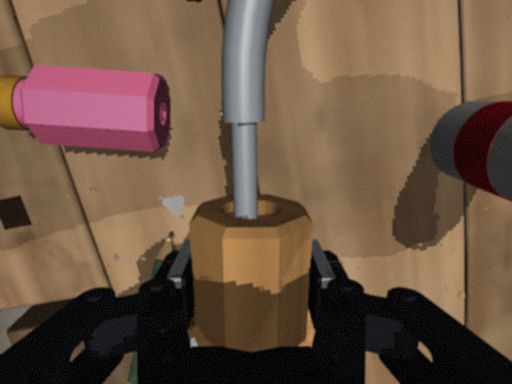

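```bash
python3 - <<'E'
from h import *
c=load('w3'); s=onz(c,[[242.7,122],[244.7,205],[251,209],[251,0],[246.5,15]],95); print(s.round(1)); t=s[0]-s[1]; print(np.degrees(np.arctan2(t[1],t[0])))
# circle prediction: for yaw th, place crank by shoulder, compare bar centre at rows
rows=[(251,0),(247.5,15),(246,30),(244.5,45),(243,60),(243,75),(242.5,90),(242.5,105),(244,150),(244.5,180)]
E=onz(c,rows,95)
for deg in (183,184,185,186):
    th=np.radians(deg); q=crank_pts((0,0,th),[252-0.0])[0][0]; L=70+130*np.radians(75)+12
    q=crank_pts((0,0,th),[L])[0][0]; o=s[0]-q; C=crank_pts((o[0],o[1],th),np.linspace(150,357,800))[0]
    print(deg,o[:2].round(1),[round(float((lambda i:(e-C[i])[0])(np.argmin(np.abs(C[:,1]-e[1])))),1) for e in E])
print(get_state()['tool_pos'])
f=load('side0'); g=load('scene0')
for th in(183.5,184.5,185.5):
    t=np.radians(th); q=crank_pts((0,0,t),[L])[0][0]; o=s[0]-q; print(th,proj(f,crank_pts((o[0],o[1],t),[0,357])[0]).round(1).tolist(),proj(g,crank_pts((o[0],o[1],t),[0,357])[0]).round(1).tolist())
print('obs side collar 226.5,210.3 tip 293.2,171.3 scene collar 262.2,172.8 tip 241.9,221.9')
E
```

```text
[[436.3  -4.   95. ]
 [430.3 -36.9  95. ]
 [432.5 -39.1  95. ]
 [447.7  36.7  95. ]
 [445.2  32.2  95. ]]
79.64400175593286
183 [629.  114.2] [-0.9, -1.0, -0.6, -0.4, -0.4, -0.1, -0.1, -0.1, 0.6, 0.8]
184 [627.  117.5] [-0.1, -0.3, -0.0, 0.1, -0.0, 0.3, 0.1, 0.0, 0.4, 0.4]
185 [624.8 120.8] [0.8, 0.4, 0.6, 0.6, 0.4, 0.5, 0.3, 0.1, 0.2, 0.0]
186 [622.6 124.1] [1.5, 1.1, 1.2, 1.1, 0.8, 0.8, 0.5, 0.2, -0.0, -0.4]
[427.13069226 -67.74227748  79.27338683]
183.5 [[227.0, 209.7], [293.7, 169.4]] [[259.3, 173.5], [241.6, 222.5]]
184.5 [[227.6, 210.4], [293.2, 169.3]] [[258.3, 173.3], [242.2, 222.4]]
185.5 [[228.2, 211.1], [292.7, 169.3]] [[257.2, 173.1], [242.8, 222.2]]
obs side collar 226.5,210.3 tip 293.2,171.3 scene collar 262.2,172.8 tip 241.9,221.9
```

```bash
cat > wp.py <<'E'
from h import *
import sys
# usage: wp.py n s_end [s_start] : rows along crank
O=json.load(open('crank.json')); p=(O[0],O[1],np.radians(O[2])); off=O[3]
st=get_state(); T=np.array(st['tool_pos']); yaw=st['tcp_rot'][2]
def pose(s):
    q,_=crank_pts(p,np.linspace(s-30,s+30,41)); t=q[0]-q[-1]; t=t[:2]/np.hypot(*t[:2]); r=np.array([t[1],-t[0]])
    m=(q[0]+q[-1])[:2]/2; l=(q[:,:2]-m)@r; c=m+r*((l.max()+l.min())/2+off); return c,np.degrees(np.arctan2(t[1],t[0]))
SS=np.linspace(20,350,3301); D=[np.hypot(*(pose(s)[0]-T[:2])) for s in SS[::5]]; s0=SS[::5][np.argmin(D)]
print('s now',s0,'tool',T.round(1),'yaw',yaw,'err',(pose(s0)[0]-T[:2]).round(2),'yawerr',pose(s0)[1]-yaw)
n=int(sys.argv[1]); c0,y0=T[:2],yaw; acc=np.zeros(3)
for s in np.linspace(s0,float(sys.argv[2]),n+1)[1:]:
    c,y=pose(s); tgt=np.array([c[0]-T[0],c[1]-T[1],y-yaw]); d=(tgt-acc).round(1); acc+=d; print(f'{s:.0f}: {d[0]:g},{d[1]:g},0,0,0,{d[2]:g}')
E
echo '[627,117.5,184,0.5]' > crank.json; python3 wp.py 10 225
```

```text
s now 316.5 tool [427.1 -67.7  79.3] yaw 78.50821734847885 err [-2.58  0.46] yawerr 0.49178265152117717
307: -0.8,9.4,0,0,0,0.5
298: 1.7,9,0,0,0,-0
289: 1.8,9,0,0,0,-0
280: 1.7,9,0,0,0,-0
271: 1.8,9,0,0,0,-0
262: 1.7,8.9,0,0,0,-0.3
252: 1.9,9,0,0,0,-0.9
243: 2.1,8.8,0,0,0,-1.5
234: 2.4,8.8,0,0,0,-2.1
225: 2.8,8.6,0,0,0,-2.7
```

```bash
python3 -m jog '[-0.8,9.4,0.5,0,0,0.5,0.3,1.7,9,0,0,0,0,0.3,1.8,9,0,0,0,0,0.3,1.7,9,0,0,0,0,0.3,1.8,9,0,0,0,0,0.3,1.7,8.9,0,0,0,-0.3,0.3,1.9,9,0,0,0,-0.9,0.3,2.1,8.8,0,0,0,-1.5,0.3,2.4,8.8,0,0,0,-2.1,0.3,2.8,8.6,0,0,0,-2.7,0.3]' 40; python3 - <<'E'
from h import *
c=snap('wrist','w4')
h=cv2.cvtColor(cv2.imread('pics/w4.png'),cv2.COLOR_BGR2HSV).astype(int)
for y in range(0,215,30):
    r=np.where(h[y,200:330,1]<60)[0]+200; print(y,(r.min(),r.max(),len(r)) if len(r) else '')
E
python3 wp.py 10 125
```

```text
clock: 6.65
tool_pos: [444.4, 22.5, 79.8]
tcp_rot: [-180.0, -0.0, 71.4]
force: [-0.4, 0.5, -0.1]
width: 0.552
finger_force: 41.7
0 
30 (np.int64(230), np.int64(329), 34)
60 (np.int64(200), np.int64(329), 61)
90 (np.int64(280), np.int64(329), 50)
120 (np.int64(263), np.int64(309), 47)
150 (np.int64(250), np.int64(293), 44)
180 (np.int64(240), np.int64(280), 41)
210 (np.int64(234), np.int64(272), 39)
s now 223.0 tool [444.8  23.6  79.8] yaw 71.27332420112587 err [0.1  0.04] yawerr -0.4410965486160592
213: 3.7,9,0,0,0,-4.2
203: 4.1,8.8,0,0,0,-4.3
194: 4.7,8.4,0,0,0,-4.3
184: 5.3,8,0,0,0,-4.3
174: 5.9,7.6,0,0,0,-4.3
164: 6.5,7.1,0,0,0,-4.4
154: 7,6.6,0,0,0,-4.3
145: 7.5,6.1,0,0,0,-4.3
135: 7.9,5.4,0,0,0,-4.3
125: 8.3,4.9,0,0,0,-4.3
```

```bash
python3 -m jog '[3.7,9,0,0,0,-4.2,0.3,4.1,8.8,0,0,0,-4.3,0.3,4.7,8.4,0,0,0,-4.3,0.3,5.3,8,0,0,0,-4.3,0.3,5.9,7.6,0,0,0,-4.3,0.3,6.5,7.1,0,0,0,-4.4,0.3,7,6.6,0,0,0,-4.3,0.3,7.5,6.1,0,0,0,-4.3,0.3,7.9,5.4,0,0,0,-4.3,0.3,8.3,4.9,0,0,0,-4.3,0.3]' 40; python3 - <<'E'
from h import *
c=snap('wrist','w5')
h=cv2.cvtColor(cv2.imread('pics/w5.png'),cv2.COLOR_BGR2HSV).astype(int)
for y in range(60,225,20):
    r=np.where(h[y,200:330,1]<60)[0]+200; print(y,(r.min(),r.max(),len(r)) if len(r) else '')
E
python3 wp.py 10 38
```

```text
clock: 7.95
tool_pos: [504.3, 94.4, 79.5]
tcp_rot: [-179.9, 0.1, 28.4]
force: [-3.5, 3.6, -0.5]
width: 0.556
finger_force: 41.7
60 (np.int64(284), np.int64(329), 46)
80 (np.int64(276), np.int64(322), 47)
100 (np.int64(267), np.int64(313), 47)
120 (np.int64(258), np.int64(303), 46)
140 (np.int64(249), np.int64(294), 46)
160 (np.int64(241), np.int64(284), 44)
180 (np.int64(235), np.int64(276), 42)
200 (np.int64(230), np.int64(270), 41)
220 
s now 125.5 tool [505.6  95.2  79.5] yaw 28.20013572307295 err [-0.27  0.06] yawerr 0.2607547613583918
117: 7.4,3.9,0,0,0,-3.6
108: 8,3.3,0,0,0,-3.9
99: 8.1,2.8,0,0,0,-3.8
90: 8.3,2.3,0,0,0,-3.5
82: 8.5,1.9,0,0,0,-3
73: 8.5,1.5,0,0,0,-2.4
64: 8.6,1.2,0,0,0,-1.8
56: 8.7,0.9,0,0,0,-1.3
47: 8.7,0.7,0,0,0,-0.7
38: 8.7,0.6,0,0,0,-0.2
```

```bash
python3 -m jog '[7.1,4.4,0,0,0,-3.6,0.3,8,3.3,0,0,0,-3.9,0.3,8.1,2.8,0,0,0,-3.8,0.3,8.3,2.3,0,0,0,-3.5,0.3,8.5,1.9,0,0,0,-3,0.3,8.5,1.5,0,0,0,-2.4,0.3,8.6,1.2,0,0,0,-1.8,0.3,8.7,0.9,0,0,0,-1.3,0.3,8.7,0.7,0,0,0,-0.7,0.3,8.7,0.6,0,0,0,-0.2,0.3]' 40; python3 - <<'E'
from h import *
c=snap('wrist','w6')
h=cv2.cvtColor(cv2.imread('pics/w6.png'),cv2.COLOR_BGR2HSV).astype(int)
for y in range(130,225,10):
    r=np.where(h[y,180:330,1]<60)[0]+180; print(y,(r.min(),r.max(),len(r)) if len(r) else '')
E
python3 wp.py 2 30
```

```text
clock: 9.25
tool_pos: [588.8, 113.6, 79.7]
tcp_rot: [-180.0, 0.0, 4.3]
force: [-3.7, 3.8, -1.3]
width: 0.554
finger_force: 42.0
130 (np.int64(180), np.int64(261), 47)
140 (np.int64(180), np.int64(261), 50)
150 (np.int64(180), np.int64(260), 45)
160 (np.int64(221), np.int64(261), 41)
170 (np.int64(200), np.int64(283), 84)
180 (np.int64(200), np.int64(283), 84)
190 (np.int64(205), np.int64(276), 72)
200 (np.int64(222), np.int64(261), 40)
210 (np.int64(223), np.int64(260), 38)
220 
s now 37.5 tool [589.9 113.6  79.8] yaw 4.305567923226022 err [-0.28  0.74] yawerr -0.3055679232260231
34: 3.5,1,0,0,0,-0.3
30: 3.7,0.3,0,0,0,-0
```

```bash
python3 -m jog '[1,1.2,0,0,0,-0.3,0.3,1,1,0,0,0,0,0.3,1,0,0,0,0,0,0.3,1,0,0,0,0,0,0.3,1,0,0,0,0,0,0.3,1,0,0,0,0,0,0.3,1,0,0,0,0,0,0.3,0.8,0,0,0,0,0,0.3,0,0,0,0,0,0,0.3,0,0,0,0,0,0,0.3]' 40; python3 - <<'E'
from h import *
c=snap('wrist','w7')
h=cv2.cvtColor(cv2.imread('pics/w7.png'),cv2.COLOR_BGR2HSV).astype(int)
for y in range(160,225,5):
    r=np.where(h[y,180:330,1]<60)[0]+180; print(y,(r.min(),r.max(),len(r)) if len(r) else '')
print(get_state()['tool_pos'])
E
```

```text
clock: 10.55
tool_pos: [596.2, 115.6, 79.8]
tcp_rot: [-180.0, 0.0, 4.0]
force: [0.3, 0.4, -0.4]
width: 0.556
finger_force: 42.0
160 (np.int64(180), np.int64(263), 50)
165 (np.int64(180), np.int64(263), 46)
170 (np.int64(225), np.int64(264), 40)
175 (np.int64(225), np.int64(264), 40)
180 (np.int64(220), np.int64(273), 54)
185 (np.int64(206), np.int64(284), 79)
190 (np.int64(204), np.int64(286), 83)
195 (np.int64(203), np.int64(286), 84)
200 (np.int64(203), np.int64(286), 84)
205 (np.int64(204), np.int64(285), 82)
210 (np.int64(208), np.int64(280), 73)
215 (np.int64(222), np.int64(265), 44)
220 
[596.14956969 115.56154882  79.79023351]
```

```bash
python3 -m jog '[1,0,0,0,0,0,0.3,1,0.1,0,0,0,0,0.3,1,0,0,0,0,0,0.3,1,0.1,0,0,0,0,0.3,1,0,0,0,0,0,0.3,0,0,0,0,0,0,0.3,0,0,0,0,0,0,0.3,0,0,0,0,0,0,0.3,0,0,0,0,0,0,0.3,0,0,0,0,0,0,0.3]' 40
```

```text
clock: 11.85
tool_pos: [598.1, 115.6, 79.1]
tcp_rot: [-180.0, 0.4, 4.0]
force: [-19.8, -2.1, 8.1]
width: 0.554
finger_force: 43.2
```

```bash
python3 -m jog '[0,0,0,0,0,0,0.7,0,0,0,0,0,0,0.9,0,0,0,0,0,0,1,0,0,30,0,0,0,1,0,0,40,0,0,0,1,0,5,45,0,0,5,1,-3,20,35,0,0,10,1,-5,30,0,0,0,10,1,-10,40,0,0,0,10,1,-10,40,0,0,0,10,1]' 60;  python3 -m jog '[-10,40,0,0,0,10,1,-10,35,0,0,0,10,1,0,25,0,0,0,10,1,0,10,0,0,0,6,1,0,0,0,0,0,0,1,0,0,0,0,0,0,1,0,0,0,0,0,0,1,0,0,0,0,0,0,1,0,0,0,0,0,0,1,0,0,0,0,0,0,1]';python3 - <<'E'
from h import *
c=snap('wrist','w8');a=snap('scene','n8');snap('side','s8')
im=cv2.imread('pics/w8.png'); s=cv2.imread('pics/s8.png')[150:300,180:330]
k=np.hstack([cv2.resize(im,(512,384)),cv2.resize(s,(288,288),interpolation=cv2.INTER_CUBIC)[:,:].copy() if 0 else cv2.copyMakeBorder(cv2.resize(s,(288,288),interpolation=cv2.INTER_CUBIC),0,96,0,0,0)])
cv2.imwrite('pics/k8.png',k)
print(get_state()['tool_pos'],get_state()['tcp_rot'])
E
```

```text
clock: 13.1
tool_pos: [573.0, 251.9, 230.1]
tcp_rot: [180.0, -0.0, 49.3]
force: [0.1, 0.4, 0.5]
width: 0.996
finger_force: 0.0
clock: 14.35
tool_pos: [553.2, 360.7, 229.8]
tcp_rot: [-180.0, 0.0, 85.0]
force: [-0.2, 0.1, -0.5]
width: 1.003
finger_force: 0.0
[553.21966245 360.77421315 229.806885  ] [ 1.79998382e+02 -1.90700281e-03  8.49915957e+01]
```

View pics/k8.png

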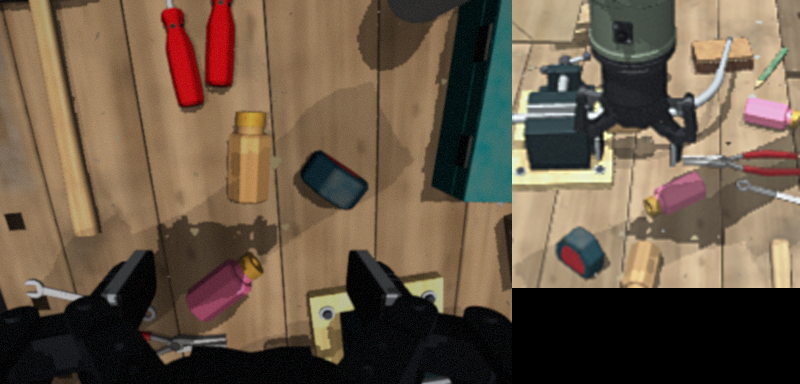

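```bash
python3 - <<'E'
from h import *
c=load('w8')
im=cv2.imread('pics/w8.png');h=cv2.cvtColor(im,cv2.COLOR_BGR2HSV).astype(int)
for y in (118,145,155,170,185,195): print(y,[tuple(h[y,x]) for x in ()], ''.join('#' if h[y,x,1]>115 and h[y,x,2]>110 else '.' for x in range(215,285)))
for x in (240,248,256): print(x,[(y,h[y,x].tolist()) for y in (106,109,111,113,197,200,202,204,207)])
print('ferr/handle z22',onz(c,[[251,112],[246,203],[227,170],[270,170]],22).round(1))
print('top z44',onz(c,[[246,203],[251,136]],44).round(1))
print('tape z64',onz(c,[[302,178],[313,152],[366,186],[350,208]],64).round(1),'z0',onz(c,[[302,178],[313,152]],20).round(1))
E
```

```text
118 [] .......................###########################....................
145 [] .............###############.###########################..............
155 [] .............###########################################..............
170 [] .....#......###########################################...............
185 [] .............#########################################...........#....
195 [] ..............##.#.##################################.................
240 [(106, [17, 99, 172]), (109, [15, 93, 173]), (111, [16, 119, 141]), (113, [19, 188, 134]), (197, [17, 146, 171]), (200, [16, 138, 179]), (202, [15, 143, 137]), (204, [15, 106, 132]), (207, [17, 102, 138])]
248 [(106, [16, 96, 162]), (109, [17, 98, 159]), (111, [18, 124, 123]), (113, [22, 180, 180]), (197, [16, 142, 182]), (200, [17, 144, 184]), (202, [15, 141, 139]), (204, [14, 93, 135]), (207, [15, 95, 153])]
256 [(106, [16, 95, 164]), (109, [16, 96, 168]), (111, [18, 110, 135]), (113, [21, 178, 182]), (197, [16, 144, 168]), (200, [17, 146, 159]), (202, [16, 141, 132]), (204, [14, 113, 124]), (207, [16, 98, 140])]
ferr/handle z22 [[558.2 420.8  22. ]
 [543.9 321.7  22. ]
 [526.5 361.4  22. ]
 [573.6 357.3  22. ]]
top z44 [[544.8 328.6  44. ]
 [556.2 398.2  44. ]]
tape z64 [[602.3 355.6  64. ]
 [613.9 380.1  64. ]
 [665.  342.   64. ]
 [649.2 320.5  64. ]] z0 [[608.6 344.7  20. ]
 [621.8 372.8  20. ]]
```

```bash
python3 -m jog '[-2.5,-5,-40,0,0,-1.5,0.72,-2,-5,-40,0,0,-1,0.72,0,0,-40,0,0,0,0.72,0,0,-40,0,0,0,0.72,0,0,-35,0,0,0,0.72,0,0,-26,0,0,0,0.72,0,0,0,0,0,0,0.3,0,0,0,0,0,0,0.3,0,0,0,0,0,0,0.3,0,0,0,0,0,0,0.3]' 40
```

```text
clock: 15.75
tool_pos: [549.0, 351.1, 9.7]
tcp_rot: [180.0, -0.0, 82.5]
force: [-0.2, -0.2, -1.6]
width: 0.506
finger_force: 45.7
```

```bash
python3 -m jog '[0,0,50,0,0,0,0.3,0,0,50,0,0,0,0.3,-8,-30,30,0,0,0,0.3,-12,-46,10,0,0,0,0.3,-13,-48,0,0,0,0,0.3,-13,-48,0,0,0,0,0.3,-13,-48,0,0,0,0,0.3,-13,-48,0,0,0,0,0.3,-13,-48,0,0,0,0,0.3,-13,-48,0,0,0,0,0.3]' 40
python3 -m jog '[-13,-48,0,0,0,-1,0.3,-13,-48,0,0,0,-1,0.3,-13,-48,0,0,0,-1.5,0.3,-14,-46,0,0,0,0,0.3,0,0,-35,0,0,0,0.3,0,0,-32,0,0,0,0.3,0,0,0,0,0,0,0.3,0,0,0,0,0,0,0.3,0,0,0,0,0,0,0.3,0,0,0,0,0,0,0.3]' 40
python3 - <<'E'
from h import *
c=snap('wrist','w9');snap('side','s9');snap('scene','n9'); print(get_state()['tool_pos'],get_state()['tcp_rot'])
im=cv2.imread('pics/w9.png');h=cv2.cvtColor(im,cv2.COLOR_BGR2HSV).astype(int)
for y in range(0,384,12): print(y,''.join('o' if h[y,x,1]<60 else '#' if h[y,x,1]>115 else '.' for x in range(180,330,2)))
E
```

```text
clock: 17.0
tool_pos: [450.3, -14.6, 149.3]
tcp_rot: [179.9, -0.0, 82.5]
force: [1.5, -0.7, -0.6]
width: 0.511
finger_force: 45.8
clock: 18.25
tool_pos: [398.2, -203.2, 82.6]
tcp_rot: [179.9, 0.0, 79.0]
force: [0.6, 0.3, -0.7]
width: 0.507
finger_force: 45.7
[ 397.8845255  -203.18843359   82.10774144] [1.79969679e+02 4.49711855e-04 7.90080454e+01]
0 ...........................#..ooooooooooooooo..............................
12 ........................#......oooooooooooooo#.........#...................
24 ........................#.#..................##............................
36 .........................##..#.................#...........#........#......
48 .........................#......#..............#...........................
60 .............................#................................##.....######
72 ...........................#......................#....####################
84 ......................................#####################################
96 ........................###################################################
108 .........###########################
[... 1099 characters left out ...]
###################################################.oooooooo
288 ...o####.#####################################################oo#o#ooo#.#.o
300 ##o.ooo#######################################################oo##.o#o##.#.
312 ####.###.####################################################..##.#oo..##o#
324 .o######....###############################################......o..o..#o##
336 ###.###.......#..#..###############################...............oo.#..o#o
348 .#o.#############.###.o.#..#...#.................o.o#o####o#.##.o#ooo.##.##
360 ##...######o##o#######.##oo#o#.#oo######.oo.####o.oo####.##o#####o#####...#
372 ..#o.o##..##..##.#.##oo#o##.#..####o###.o##o#.##o.##o#.o##oo.#########o.###
```

```bash
python3 - <<'E'
from h import *
w=cv2.imread('pics/w9.png')[0:290,150:360]; w=cv2.resize(w,None,fx=2,fy=2,interpolation=cv2.INTER_CUBIC) #420x580
s=load('s9');n=load('n9')
T=[[416,-107,95]]
out=[w]
col=[]
for f,c in(('s9',s),('n9',n)):
    u=proj(c,T)[0].round().astype(int); x0,y0=max(u[0]-38,0),max(u[1]-29,0); print(f,x0,y0,u)
    col.append(cv2.resize(cv2.imread(f'pics/{f}.png')[y0:y0+58,x0:x0+76],(380,290),interpolation=cv2.INTER_CUBIC))
k=np.hstack([w,np.vstack(col)]); print(k.shape); cv2.imwrite('pics/k9.png',k)
E
```

```text
s9 256 140 [294 169]
n9 204 193 [242 222]
(580, 800, 3)
```

View pics/k9.png

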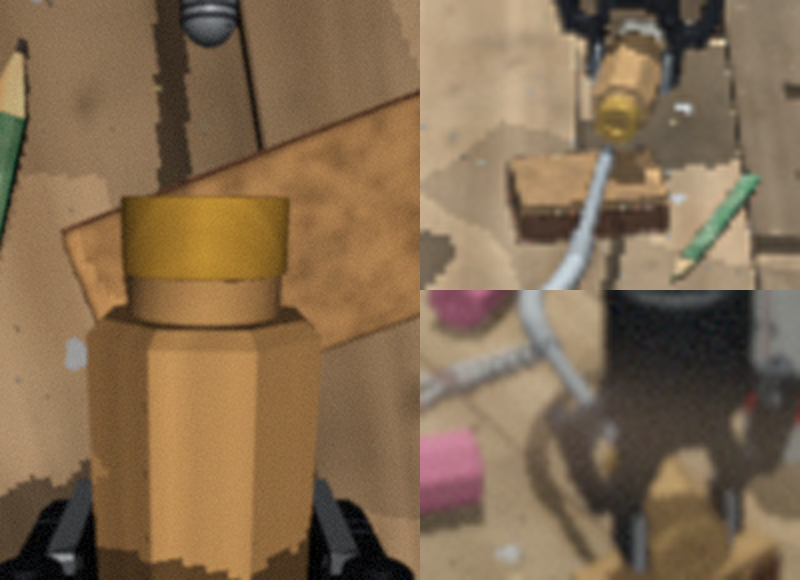

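```bash
python3 -m jog '[1.2,4.3,0.3,0,0,0,0.3,0.9,4.4,0,0,0,0,0.3,0.9,4.4,0,0,0,0,0.3,0.9,4.4,0,0,0,0,0.3,0.9,4.4,0,0,0,0,0.3,0.9,4.4,0,0,0,0,0.3,0.8,4.4,0,0,0,0,0.3,0.8,4.4,0,0,0,0,0.3,0.8,4.4,0,0,0,0,0.3,0,0,0,0,0,0,0.3]' 40; python3 -c "
from h import *
s=get_state();print(s['tool_pos'],s['force'],s['wrist_torque'])"
```

```text
clock: 19.65
tool_pos: [405.9, -163.3, 82.1]
tcp_rot: [-180.0, -0.0, 79.0]
force: [1.6, 1.9, -4.2]
width: 0.503
finger_force: 45.6
[ 405.94811091 -163.25783624   82.06687292] [ 1.63238367  1.94851544 -4.1796168 ] [ 0.19072296 -0.22155761 -0.11679717]
```

```bash
python3 -m jog '[0.3,0,-1,0,0,0,0.3,0.7,3.4,-0.5,0,0,0,0.3,0.7,3.4,0,0,0,0,0.3,0.7,3.4,0,0,0,0,0.3,0.7,3.4,0,0,0,0,0.3,0.7,3.4,0,0,0,0,0.3,0.7,3.4,0,0,0,0,0.3,0.6,3.4,0,0,0,0,0.3,0,0,0,0,0,0,0.3,0,0,0,0,0,0,0.3]' 40; python3 -c "
from h import *
s=get_state();print(s['tool_pos'],s['force'],s['wrist_torque'])"
```

```text
clock: 20.9
tool_pos: [410.9, -140.0, 80.6]
tcp_rot: [-180.0, 0.0, 79.0]
force: [-0.2, 0.2, -0.4]
width: 0.501
finger_force: 45.7
[ 410.8748042  -139.98582956   80.5811114 ] [-0.16889472  0.19030876 -0.44025691] [-0.010015    0.00818954 -0.00879895]
```

```bash
python3 -m jog '[1,4.9,0,0,0,0,0.3,1,4.9,0,0,0,0,0.3,1,4.9,0,0,0,0,0.3,1,4.9,0,0,0,0,0.3,1,4.9,0,0,0,0,0.3,1,4.9,0,0,0,0,0.3,0.9,4.9,0,0,0,0,0.3,0.9,4.9,0,0,0,0,0.3,0.9,4.9,0,0,0,0,0.3,0.9,4.9,0,0,0,0,0.3]' 40; python3 -c "
from h import *
s=get_state();print(s['tool_pos'],s['force'],s['wrist_torque'])"
```

```text
clock: 22.15
tool_pos: [420.6, -90.6, 80.6]
tcp_rot: [180.0, -0.0, 79.0]
force: [-0.5, -0.3, -0.8]
width: 0.505
finger_force: 45.7
[420.57540145 -90.59561805  80.60427706] [-0.53090023 -0.26835501 -0.819626  ] [-0.04949615 -0.01131294 -0.0330051 ]
```

```bash
python3 -m jog '[0.8,3.9,0,0,0,0,0.3,0.8,3.9,0,0,0,0,0.3,0.6,2.9,0,0,0,0,0.3,0.2,1,0,0,0,0,0.3,0.2,1,0,0,0,0,0.3,0.2,1,0,0,0,0,0.3,0.2,1,0,0,0,0,0.3,0.2,1,0,0,0,0,0.3,0,0,0,0,0,0,0.3,0,0,0,0,0,0,0.3]' 40; python3 -c "
from h import *
s=get_state();print(s['tool_pos'],s['force'],s['wrist_torque'])"
```

```text
clock: 23.4
tool_pos: [423.7, -75.2, 80.6]
tcp_rot: [-180.0, 0.0, 79.0]
force: [-0.3, -0.1, -1.2]
width: 0.507
finger_force: 45.7
[423.68694989 -75.23276322  80.59174003] [-0.2863615  -0.10108558 -1.22770808] [-0.07560981 -0.03984094  0.01660064]
```

```bash
python3 -m jog '[0.2,1,0,0,0,0,0.3,0.2,1,0,0,0,0,0.3,0.2,1,0,0,0,0,0.3,0.2,1,0,0,0,0,0.3,0,0,0,0,0,0,0.3,0,0,0,0,0,0,0.3,0,0,0,0,0,0,0.3,0,0,0,0,0,0,0.3,0,0,0,0,0,0,0.3,0,0,0,0,0,0,0.3]' 40; python3 - <<'E'
from h import *
c=snap('wrist','w10');s=get_state();print(s['tool_pos'],s['force'],s['wrist_torque'])
im=cv2.imread('pics/w10.png');h=cv2.cvtColor(im,cv2.COLOR_BGR2HSV).astype(int)
for y in range(60,120,4): print(y,''.join('o' if h[y,x,1]<60 else '#' if h[y,x,1]>150 else '.' for x in range(200,310,2)))
E
```

```text
clock: 24.65
tool_pos: [423.8, -74.2, 80.6]
tcp_rot: [180.0, 0.2, 78.8]
force: [-5.5, -24.5, 1.0]
width: 0.504
finger_force: 46.0
[423.73382176 -74.13348473  80.60324484] [ -5.17004159 -24.47602895  -0.08034305] [-5.09613372  1.06911875  0.11966934]
60 ..............oooooooooooooooooooooo...................
64 ..............oooooooooooooooooooooo...................
68 ...............ooooooooooooooooooooo...................
72 ..............oooooooooooooooooooooo...................
76 ..............oooooooooooooooooooooo...................
80 ..............oooooooooooooooooooooo...................
84 ...............ooooooooooooooooooooo...................
88 ..............oooooooooooooooooooooo...................
92 ..............oooooooooooooooooooooo...................
96 ..............oooooooooooooooooooooo...................
100 ......#########################################........
104 ......#########################################........
108 ......#########################################........
112 ......#########################################........
116 ......#########################################........
```

```bash
python3 -m jog '[0,0,0,0,0,0,0.7,0,0,0,0,0,0,0.9,0,0,0,0,0,0,1,0,0,30,0,0,0,1,0,0,40,0,0,0,1,0,0,50,0,0,0,1,0,0,50,0,0,0,1,0,-30,20,0,0,0,1,0,-40,0,0,0,0,1,0,-40,0,0,0,0,1]'
python3 -m jog '[0,-40,0,0,0,0,1,0,-40,0,0,0,0,1,0,-40,0,0,0,0,1,0,-20,0,0,0,0,1,0,0,0,0,0,0,1,0,0,0,0,0,0,1,0,0,0,0,0,0,1,0,0,0,0,0,0,1,0,0,0,0,0,0,1,0,0,0,0,0,0,1]'
python3 - <<'E'
from h import *
c=snap('side','s11'); a=snap('scene','n11')
p=(627,117.5,np.radians(184)); S=np.arange(0,358,6)
for f,cam in(('s11',c),('n11',a)):
    h=cv2.cvtColor(cv2.imread(f'pics/{f}.png'),cv2.COLOR_BGR2HSV).astype(int); q=proj(cam,crank_pts(p,S)[0]).round().astype(int)
    print(f,[(int(s),*h[v,u,:2].tolist()) for s,(u,v) in zip(S,q)])
# bystander changes
for A,B in(('side0','s11'),('scene0','n11')):
    d=cv2.absdiff(cv2.imread(f'pics/{A}.png'),cv2.imread(f'pics/{B}.png')).max(2); m=cv2.morphologyEx((cv2.blur(d,(3,3))>35).astype(np.uint8),cv2.MORPH_OPEN,np.ones((3,3)))
    n,_,st,ce=cv2.connectedComponentsWithStats(m); print(A,[(s[:5].tolist()) for s in st[1:] if s[4]>12])
E
```

```text
clock: 25.95
tool_pos: [424.6, -182.0, 271.0]
tcp_rot: [179.9, -0.0, 79.1]
force: [0.5, -0.1, 0.0]
width: 1.0
finger_force: 0.0
clock: 27.2
tool_pos: [424.5, -321.1, 270.7]
tcp_rot: [180.0, -0.0, 79.0]
force: [-0.2, 0.5, 0.4]
width: 1.002
finger_force: 0.0
s11 [(0, 23, 13), (6, 18, 108), (12, 18, 103), (18, 18, 103), (24, 18, 103), (30, 18, 103), (36, 18, 105), (42, 18, 104), (48, 18, 104), (54, 17, 107), (60, 17, 41), (66, 101, 21), (72, 99, 18), (78, 102, 17), (84, 103, 10), (90, 99, 16), (96, 101, 20), (102, 101, 19), (108, 100, 18), (114, 102, 17), (120, 103, 19), (126, 97, 17), (132, 102, 16), (138, 97, 18), (144, 97, 17), (150, 102, 18), (156, 99, 16), (162, 100, 16), (168, 102, 18), (174, 101, 18), (180, 102, 16), (186, 102, 16), (192, 96, 17), (198, 100, 18), (204, 102, 19), (210, 99, 16), (216, 97, 17), (222, 99, 16), (228, 99, 17), (234, 101, 17), (240, 100, 18), (246, 101, 17), (252, 102, 20), (258, 104, 27), (264, 19, 84), (270, 20, 147), (276, 20, 147), (282, 20, 132), (288, 17, 108), (294, 17, 103), (300, 17, 104), (306, 19, 99), (312, 18, 102), (318, 18, 106), (324, 18
[... 1786 characters left out ...]
], [277, 12, 4, 4, 15], [308, 21, 11, 7, 41], [294, 25, 6, 4, 20], [263, 30, 65, 171, 4242], [53, 40, 54, 40, 917], [267, 76, 4, 8, 31], [266, 86, 10, 8, 54], [258, 97, 19, 53, 522], [288, 99, 5, 12, 47], [285, 117, 6, 5, 27], [295, 118, 6, 5, 29], [39, 131, 38, 25, 296], [96, 150, 13, 31, 159], [18, 156, 8, 26, 130], [32, 161, 16, 18, 95], [82, 163, 20, 30, 154], [200, 169, 16, 13, 153], [242, 168, 20, 18, 219], [34, 176, 9, 30, 128], [24, 191, 12, 27, 120], [245, 199, 12, 6, 42], [227, 202, 15, 24, 144], [221, 221, 87, 75, 2188], [228, 238, 15, 13, 119], [327, 276, 10, 5, 38], [116, 289, 49, 20, 561], [324, 289, 24, 13, 294], [40, 307, 7, 8, 36], [271, 322, 9, 7, 44], [47, 332, 6, 11, 49]]
```

```bash
python3 -c "
from station import job
print(job.sign_off())"
```

```text
the job is handed in; nothing more can be done
None
```

Both grips are fitted and released: the short one butted against the collar (about 20 N contact), then the long one ferrule-first against the shoulder (about 25 N). I signed off at about 27 s without viewing a final picture: pixel colours put both grips in place, the threaded tip showed only as a faint sign in one camera, and I saw no contact with the bystanders.

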